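# Present the heavier check weight over the cleared test platform

## Task

First clear the sample tub off the round test platform and stand it in the free half of the grey tray. Then lift the two look-alike check weights off the mat in turn to feel which is heavier, stand the lighter one upright back on the mat, and finish holding the heavier one upright and still, in the gripper, a few centimetres above the middle of the platform without touching it, so that the operator can zero the instrument. Do not drop or tip anything, and leave the other things where they are.

Things in the scene. Friction and masses are not known exactly. Their poses are not given: they have to be found in the camera images.
- tub: sealed amber-orange sample tub with a white lid, a plain cylinder 56 mm across (lid 57 mm) and 40 mm tall, about 0.12 kg, that starts on the stand's round platform. Origin at the centre of its underside, z up
- tub_other: bystander: a second tub of the same kind already in the tray, towards its +y end; same size and origin
- weight_p: one of two look-alike steel check weights standing on the mat, one clearly heavier than the other (roughly 0.45 to 0.65 kg against 0.22 to 0.33 kg), either may be which: only lifting tells. A cylinder 48 mm across and 40 mm tall, above it a neck 16 mm across (40 to 52 mm) and on top a cylindrical grip knob 28 mm across (52 to 74 mm up). Origin at the centre of its underside, z up along its axis
- weight_q: one of two look-alike steel check weights standing on the mat, one clearly heavier than the other (roughly 0.45 to 0.65 kg against 0.22 to 0.33 kg), either may be which: only lifting tells. A cylinder 48 mm across and 40 mm tall, above it a neck 16 mm across (40 to 52 mm) and on top a cylindrical grip knob 28 mm across (52 to 74 mm up). Origin at the centre of its underside, z up along its axis
- stand: fixed platform stand: steel flange 104 mm across, black column, and a flat black round platform 120 mm across whose top is 86 mm above the table. Origin on the table at the column's axis, z up; a small thumb knob sticks out of the column to its +x side under the platform
- platform (a point): centre of the top face of the stand's round platform, 86 mm above the table
- mat: fixed flat black rubber mat, 130 mm (its x) by 220 mm (its y), 3 mm thick, on which the two weights stand. Origin at the centre of its underside, its top is at 3 mm
- tray: fixed shallow grey plastic tray, outside 160 mm (its x) by 250 mm (its y), rim 18 mm high, wall and floor 5 mm thick. Origin at the centre of its underside
- tray_free (a point): middle of the free half of the tray, on its inner floor (5 mm above the table), 58 mm from the tray's centre along the tray's -y axis
- jar: bystander: jar with a red cap, 60 mm across, 85 mm tall, origin under its centre
- beaker: bystander: clear open beaker, 68 mm across, 75 mm tall, origin under its centre
- pen_pot: bystander: white open pot, 72 mm across, 80 mm tall, origin under its centre
- spatula: bystander: spatula 200 mm long with a blue handle, lying flat along its own x, origin underneath near its middle
- mouse: bystander: black computer mouse, 100 by 58 mm, 32 mm tall, origin under its centre
- vial: bystander: small bottle 32 mm across, 60 mm tall, origin under its centre

How it is judged:
On the way, in this order (a step that is already met when the one before it is completed fails the run):
1. the tub stands in the tray, released (x of tub in the frame of tray between -0.06 and 0.06 m and y of tub in the frame of tray between -0.105 and 0.105 m and z of tub in the frame of tray between -0.003 and 0.012 m and angle between tub's own z axis and vertical below 0.15 rad and contact force between the fingers and tub below 0.1 N), for 0.2 s.
2. after that, the lighter weight is lifted at least 20 mm in the fingers while the heavier (over 3.9 N) stands on the mat (the heavier may also have been lifted before) (((z of weight_q in the frame of mat above 0.023 m and contact force between the fingers and weight_q above 2 N and x of weight_p in the frame of mat between -0.065 and 0.065 m and y of weight_p in the frame of mat between -0.11 and 0.11 m and z of weight_p in the frame of mat between -0.003 and 0.008 m and angle between weight_p's own z axis and vertical below 0.15 rad and contact force between the fingers and weight_p below 0.1 N and linear speed of weight_p below 0.02 m/s and contact force between weight_p and mat above 3.9 N) or (z of weight_p in the frame of mat above 0.023 m and contact force between the fingers and weight_p above 2 N and x of weight_q in the frame of mat between -0.065 and 0.065 m and y of weight_q in the frame of mat between -0.11 and 0.11 m and z of weight_q in the frame of mat between -0.003 and 0.008 m and angle between weight_q's own z axis and vertical below 0.15 rad and contact force between the fingers and weight_q below 0.1 N and linear speed of weight_q below 0.02 m/s and contact force between weight_q and mat above 3.9 N))), for 0.2 s.
3. the lighter weight (under 3.9 N) stands on the mat and the heavier is held at least 20 mm above it (((z of weight_p in the frame of mat above 0.023 m and contact force between the fingers and weight_p above 2 N and x of weight_q in the frame of mat between -0.065 and 0.065 m and y of weight_q in the frame of mat between -0.11 and 0.11 m and z of weight_q in the frame of mat between -0.003 and 0.008 m and angle between weight_q's own z axis and vertical below 0.15 rad and contact force between the fingers and weight_q below 0.1 N and linear speed of weight_q below 0.02 m/s and contact force between weight_q and mat between 1 and 3.9 N) or (z of weight_q in the frame of mat above 0.023 m and contact force between the fingers and weight_q above 2 N and x of weight_p in the frame of mat between -0.065 and 0.065 m and y of weight_p in the frame of mat between -0.11 and 0.11 m and z of weight_p in the frame of mat between -0.003 and 0.008 m and angle between weight_p's own z axis and vertical below 0.15 rad and contact force between the fingers and weight_p below 0.1 N and linear speed of weight_p below 0.02 m/s and contact force between weight_p and mat between 1 and 3.9 N))), for 0.2 s.
At the end, for the whole second after the job is handed in: Heavier weight held still in the fingers, upright within 0.2 rad, within 30 mm of the platform centre, its underside 8 to 100 mm above and clear of the platform; lighter weight upright and released on the mat; tub upright and released on the tray floor (all of step 1 and (((z of weight_p in the frame of mat above 0.023 m and contact force between the fingers and weight_p above 2 N and x of weight_q in the frame of mat between -0.065 and 0.065 m and y of weight_q in the frame of mat between -0.11 and 0.11 m and z of weight_q in the frame of mat between -0.003 and 0.008 m and angle between weight_q's own z axis and vertical below 0.15 rad and contact force between the fingers and weight_q below 0.1 N and linear speed of weight_q below 0.02 m/s and contact force between weight_q and mat between 1 and 3.9 N) and horizontal distance between weight_p and platform below 0.03 m and z of weight_p in the frame of platform between 0.008 and 0.1 m and angle between weight_p's own z axis and vertical below 0.2 rad and linear speed of weight_p below 0.02 m/s and contact force between weight_p and stand below 0.1 N and contact force between weight_p and tub below 0.1 N) or ((z of weight_q in the frame of mat above 0.023 m and contact force between the fingers and weight_q above 2 N and x of weight_p in the frame of mat between -0.065 and 0.065 m and y of weight_p in the frame of mat between -0.11 and 0.11 m and z of weight_p in the frame of mat between -0.003 and 0.008 m and angle between weight_p's own z axis and vertical below 0.15 rad and contact force between the fingers and weight_p below 0.1 N and linear speed of weight_p below 0.02 m/s and contact force between weight_p and mat between 1 and 3.9 N) and horizontal distance between weight_q and platform below 0.03 m and z of weight_q in the frame of platform between 0.008 and 0.1 m and angle between weight_q's own z axis and vertical below 0.2 rad and linear speed of weight_q below 0.02 m/s and contact force between weight_q and stand below 0.1 N and contact force between weight_q and tub below 0.1 N)) and linear speed of tub below 0.02 m/s); the arm keeps its last pose, push and grip.
It fails at once if the tub or a weight is dropped or knocked flying ((linear speed of tub above 0.35 m/s and contact force between the fingers and tub below 0.05 N) or (linear speed of weight_p above 0.35 m/s and contact force between the fingers and weight_p below 0.05 N) or (linear speed of weight_q above 0.35 m/s and contact force between the fingers and weight_q below 0.05 N)).
It fails at once if the tub or a weight is tipped over (angle between any of tub, weight_p, weight_q's own z axis and vertical above 0.7 rad).
It fails at once if a bystander is pushed more than 30 mm from its place (distance of any of tub_other, jar, beaker, pen_pot, spatula, mouse, vial from where it was at the start of the episode above 0.03 m).
It also fails if it takes over 72 s, if anything falls off the work surface, if the arm or the gripper's body presses on something with over 40 N, if the wrist force passes 120 N, or if a joint passes its speed limit or range.

## Robot

A 7-joint arm with a two-finger parallel gripper is mounted at the origin on the work surface. World frame = base frame: x ahead of the robot, y to its left, z up, the work surface at z = 0. Lengths are in m, angles in rad, forces in N, time in s.
With the tool pointing down it reaches from about 0.4 to 0.85 m from the base axis. Payload 10.4 kg.
Tool frame: the origin (TCP) lies at the centre of the arm's flange, where the gripper is bolted on; the fingertips stand 173 mm ahead of it and the grasp point (between the pads) lies 155 mm ahead of it; z points along the fingers, y is the line along which they close (so a half turn about z gives the same grasp; the last joint's range is limited). The gripper opens to 85 mm and grips with 20 to 120 N. Pads are 22 mm wide; open, the fingers measure 114 mm over their backs; the gripper's body (76 mm by 85 mm) begins 54 mm behind the grasp point. The pads swing forward as they close: fully open they stand 13 mm farther back than shut.
Start: joints at [-1.296, 0.332, -0.065, 1.46, 0.022, 1.35, -0.088], TCP at [0.183, 0.598, 0.405] pointing down, gripper open.
Joint ranges: [-2.6, 2.6], [-0.5, 2.12], [-1.47, 1.34], [0.16, 2.42], [-1.27, 4.41], [0.06, 2.06], [-2.6, 2.6]. Speed limits (rad/s): [2.22, 2.22, 2.79, 2.79, 3.14, 3.14, 3.14].

## Interface

Orientations are given as a unit quaternion [x, y, z, w].
In Python, from workcell import manip, viewer, finder gives the robot as it stands.
- The arm moves only by the tool arm_command, never from a script. Its argument "plan" is a list of rows, each an object with "dp": the shift along the tool's x, y, z in mm, a list of three; "spin": the turn about the tool's z in rad. A call has 1 to 5 rows; each row shifts and turns the commanded pose from where the row before left it, along the tool's axes as they then stand; what a row does not reach is not made up. A row lasts 1/10 s, in which the tool goes at most 50 mm and 8.59 degrees, less where a joint would pass 70% of its speed; a pose out of reach is approached as far as the arm can. A call is refused whole if a number of a shift passes 50 or a number of a turn 0.15, either way. A call with a gripper value outside its range is refused whole. "grip" is the closure, from -1 (fully open) to 1 (shut), set as the call begins (left out, the last holds). The fingers move at their own pace and stop on an object; "newtons" is the grip in N (left out, the last holds). Time passes only in rows, so rows that do not move let the fingers close. It gives the time, the measured TCP pose, the force, the opening and the grip force at its end, in the units of the state.
- manip.get_obs(): the state, without advancing time (a new reading comes with each control period).
- viewer.camera(name): name is "scene" or "side" or "wrist"; returns the picture (480x640x3 uint8, blue, green, red); there is no depth.
- viewer.camera_params(name): a dict with "vertical_fov" (degrees; the focal length in pixels is half the picture's height over the tangent of half this angle, whatever the lens; pixels are square), "cx", "cy" (the principal point, pixels), "k1" (the pictures are not rectified: a ray, as slopes to the right and down, at radius r is drawn at 1 + k1 r^2 times it, then the intrinsics apply), "R" (3x3) and "t" (3): a world point X has camera coordinates R X + t; the wrist camera has in their place "T_tool_cam" (4x4, takes a point from camera to tool coordinates, whose origin is the TCP and whose axes are the flange's). Camera axes: x right, y down, z forward; pixel columns grow to the right and rows downward; lengths in m; the calibration is good to about 2 mm. A picture is of the moment at which its call begins: read the wrist's pose just before it. camera_params takes no time and is no camera call.
- manip.hand_in(): hands the job in; it is judged then, once.
Trained networks look in the newest picture that a camera, given by its name, has taken for a name from the list of things; names that differ only in an ending like _2 or _b are one class to them, and where a whole thing is asked for, a point or a joint stands for the part that bears it (a point fixed in the world has none). Each returns a list of dicts, best first, with "score" (0 to 1); they miss things now and then, are a little off and sometimes report something else, mostly with a low value. They report only what shows in the picture. A call takes as long as a camera call.
- finder.find_in(camera, thing): "position" ([x, y, z] in m, in world coordinates, good to about 4 mm: the middle of the surface that is visible of it).
The state is a dict: "clock": time; "joint_pos": joint angles; "joint_velocities": joint speeds; "tau": joint torques, N m; "position": TCP position; "ee_rot": TCP orientation; "ft_force": force on the tool from outside, world axes, zero at the start; "torque": the same for the moment, N m; "grip_width": opening from 0.0 (shut) to 1.0 (fully open); "grasp_force": force on a finger pad.
Only numpy, scipy, OpenCV 4.12 (cv2) and the standard library are available. Lean on these libraries where they do the work, as an engineer would, in place of code of your own. Each camera call takes 0.05 s, during which the arm holds its last target. There are 200 camera calls.

## Working session

There is one attempt and no reset: what is moved stays moved. The work goes in short steps, Python scripts to look and compute and a tool call to move; the robot and the scene stay as the last step left them, time stands still between calls to the robot, and variables do not carry over. Pictures are saved under pics/ and viewed, at most 10 in all, crops included, and the job is handed in when it is done.

Besides the shell and the picture viewer there is one more tool, called as a command line: name --argument value ..., lists and objects as JSON in quotes. arm_command: Moves the arm, as the interface text tells. Its arguments: {"type":"object","properties":{"plan":{"type":"array","items":{"type":"object","properties":{"dp":{"type":"array","items":{"type":"number"}},"spin":{"type":"number"}}}},"grip":{"type":"number"},"newtons":{"type":"number"}},"required":["plan"]}

```bash
ls; mkdir -p pics; cat > h.py <<'E'
import numpy as np, cv2
from workcell import manip, viewer, finder
from scipy.spatial.transform import Rotation as Rn
def st():
    o=manip.get_obs(); return o
def ray(cam,u,v,o=None):
    p=viewer.camera_params(cam); f=240/np.tan(np.radians(p["vertical_fov"])/2)
    x,y=(u-p["cx"])/f,(v-p["cy"])/f
    a,b=x,y
    for _ in range(20):
        s=1+p["k1"]*(a*a+b*b); a,b=x/s,y/s
    d=np.array([a,b,1.])
    if "R" in p:
        R=np.array(p["R"]); t=np.array(p["t"]); return -R.T@t, R.T@d
    T=np.array(p["T_tool_cam"]); o=o or st(); W=Rn.from_quat(o["ee_rot"]).as_matrix()
    return W@T[:3,3]+np.array(o["position"]), W@T[:3,:3]@d
def at(cam,u,v,z,o=None):
    c,d=ray(cam,u,v,o); return c+d*(z-c[2])/d[2]
def totool(dx,o=None):
    o=o or st(); return Rn.from_quat(o["ee_rot"]).as_matrix().T@np.array(dx)*1000
E
python3 - <<'E'
from h import *
o=st(); print(o["clock"],o["position"],o["ee_rot"],o["grip_width"],o["ft_force"])
print(Rn.from_quat(o["ee_rot"]).as_matrix().round(3))
for c in("scene","side"):
    cv2.imwrite(f"pics/{c}0.png",viewer.camera(c))
    for n in("tub","weight_p","stand","mat","tray","jar","beaker","pen_pot","mouse","vial","spatula"):
        print(c,n,[(np.round(d["position"],3).tolist(),round(d["score"],2)) for d in finder.find_in(c,n)][:4])
print(viewer.camera_params("wrist")); print(st()["clock"])
E
```

```text
pics
0.0 [0.18334383 0.59737244 0.4039371 ] [ 1.48340619e-01  9.88936095e-01 -6.74120624e-04 -7.50516674e-05] 1.000672110198507 [-0.43759023  1.12335425 -0.49416014]
[[-0.956  0.293 -0.   ]
 [ 0.293  0.956 -0.001]
 [-0.    -0.001 -1.   ]]
scene tub [([0.643, -0.0, 0.129], 0.76)]
scene weight_p [([0.477, 0.29, 0.042], 0.73), ([0.44, 0.166, 0.048], 0.63)]
scene stand [([0.66, -0.018, 0.087], 0.93)]
scene mat [([0.461, 0.236, 0.005], 0.74), ([0.475, 0.294, 0.041], 0.5)]
scene tray [([0.481, -0.248, 0.007], 0.6), ([0.735, 0.22, 0.062], 0.23)]
scene jar [([0.736, 0.223, 0.062], 0.96)]
scene beaker [([0.781, 0.101, 0.053], 0.77)]
scene pen_pot [([0.767, -0.049, 0.052], 0.68)]
scene mouse [([0.71, -0.331, 0.028], 0.65), ([0.778, 0.104, 0.052], 0.64)]
scene vial [([0.715, 0.308, 0.037], 0.7)]
scene spatula [([0.784, -0.216, 0.002], 0.62)]
side tub [([0.631, 0.023, 0.124], 0.89)]
side weight_p [([0.461, 0.312, 0.041], 0.64), ([0.43, 0.187, 0.045], 0.63)]
side stand [([0.623, 0.023, 0.086], 0.83)]
side mat [([0.471, -0.235, 0.007], 0.56), ([0.434, 0.254, -0.0], 0.55)]
side tray [([0.477, -0.232, 0.006], 0.8)]
side jar [([0.715, 0.25, 0.058], 0.95), ([0.685, -0.312, 0.029], 0.21)]
side beaker [([0.776, 0.108, 0.052], 0.58)]
side pen_pot [([0.768, -0.046, 0.056], 0.97)]
side mouse [([0.688, -0.31, 0.03], 0.73)]
side vial [([0.697, 0.321, 0.037], 0.78)]
side spatula [([0.769, -0.217, -0.001], 0.64)]
{'vertical_fov': 66.78624175533436, 'cx': 309.80891395200604, 'cy': 239.99071053963038, 'k1': -0.035775593204272135, 'T_tool_cam': array([[ 2.36310156e-04, -9.52374432e-01, -3.04930951e-01,
         7.79690131e-02],
       [ 9.99999760e-01,  4.23433956e-04, -5.47525836e-04,
        -2.76612630e-05],
       [ 6.50567726e-04, -3.04930749e-01,  9.52374304e-01,
         3.08479481e-02],
       [ 0.00000000e+00,  0.00000000e+00,  0.00000000e+00,
         1.00000000e+00]])}
1.2
```

View pics/scene0.png

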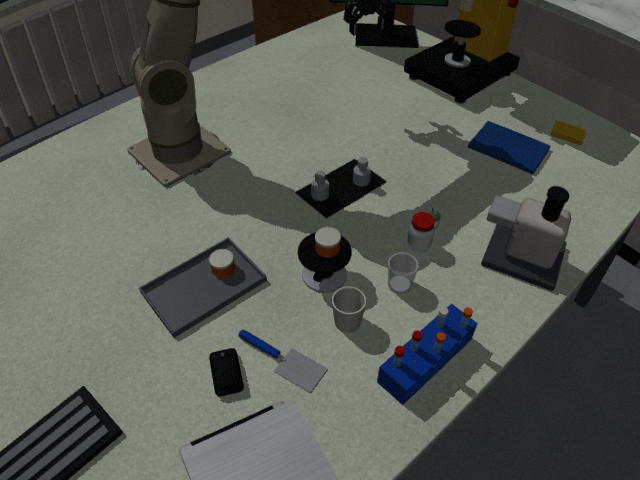

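View pics/side0.png

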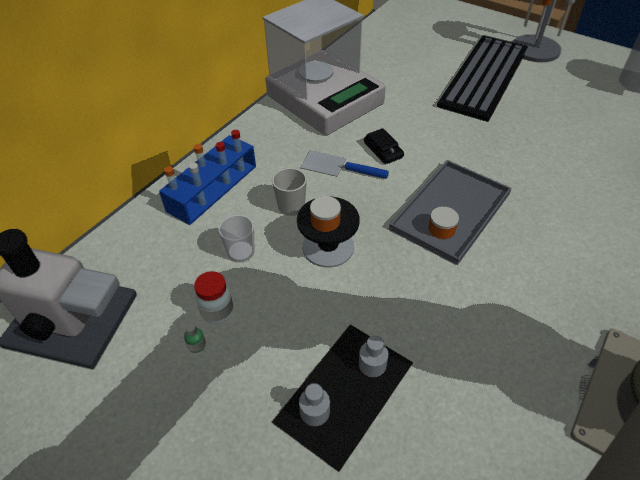

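The scene shows the tub lid at about (328,236) on the platform, tray corners (141,289), (230,241), (266,278), (176,332), and the weights' knobs at (319,175) and (362,161). The side view has the lid at (325,205), and the knobs at (314,390) and (376,342).

```bash
python3 - <<'E'
from h import *
P=lambda c,pts,z:print(c,[at(c,u,v,z)[:2].round(3).tolist() for u,v in pts])
P("scene",[(328,236)],.126);P("side",[(325,204)],.126)
P("scene",[(325,252)],.086);P("side",[(328,221)],.086)
P("scene",[(319,175),(362,161)],.077);P("side",[(376,341),(313,389)],.077)
P("scene",[(141,289),(230,241),(266,278),(176,332)],.018);P("side",[(390,215),(448,162),(510,189),(458,260)],.018)
P("scene",[(296,190),(359,160),(386,182),(325,214)],.003);P("side",[(351,326),(413,363),(338,470),(273,421)],.003)
P("scene",[(222,257)],.045);P("side",[(445,215)],.045)
P("scene",[(348,298)],.08);P("side",[(290,178)],.08)
for c in("scene","side"):print(np.round(ray(c,320,240)[0],2))
E
```

```text
scene [[0.639, 0.011]]
side [[0.64, 0.006]]
scene [[0.643, -0.002]]
side [[0.633, 0.007]]
scene [[0.432, 0.172], [0.468, 0.294]]
side [[0.43, 0.175], [0.467, 0.297]]
scene [[0.396, -0.348], [0.415, -0.107], [0.565, -0.114], [0.551, -0.35]]
side [[0.569, -0.13], [0.54, -0.35], [0.389, -0.343], [0.401, -0.098]]
scene [[0.372, 0.143], [0.397, 0.359], [0.515, 0.346], [0.493, 0.137]]
side [[0.5, 0.133], [0.374, 0.137], [0.385, 0.354], [0.511, 0.348]]
scene [[0.466, -0.162]]
side [[0.466, -0.168]]
scene [[0.764, -0.049]]
side [[0.768, -0.054]]
[ 1.22 -0.54  0.98]
[0.25 0.58 0.83]
```

arm_command --plan '[{"spin":0.14},{"spin":0.14},{"spin":0.14},{"spin":0.14},{"spin":0.14}]' --grip -1 --newtons 40

```text
invalid input at $.plan[0]: expected keys dp, spin
```

arm_command --plan '[{"spin":0.14},{"spin":0.14},{"spin":0.14},{"spin":0.15},{"dp":[-30,24,0]}]'

```text
invalid input at $.plan[0]: expected keys dp, spin
```

arm_command --plan '[{"dp":[-40,32,0]},{"dp":[-40,32,0]},{"dp":[-40,32,0]},{"dp":[-40,32,0]},{"dp":[-40,32,0]}]'

```text
invalid input at $.plan[0]: expected keys dp, spin
```

arm_command --plan '[{"dp":[-40,32,0]},{"dp":[-40,32,0]},{"dp":[-40,32,0]},{"dp":[-40,32,0]},{"dp":[-40,32,0]}]'

```text
invalid input at $.plan[0]: expected keys dp, spin
```

arm_command --plan '[{"dp":[0,0,0],"spin":0.14},{"dp":[0,0,0],"spin":0.14},{"dp":[0,0,0],"spin":0.14},{"dp":[0,0,0],"spin":0.14},{"dp":[0,0,0],"spin":0.14}]' --grip -1 --newtons 40

```text
clock: 1.7
position: [0.1834, 0.5975, 0.4047]
ee_rot: [0.481, 0.877, 0.0, -0.0]
ft_force: [0.1, -0.1, -0.5]
grip_width: 0.999
grasp_force: 0.0
```

arm_command --plan '[{"dp":[0,0,0],"spin":0.14},{"dp":[0,0,0],"spin":0.14},{"dp":[0,0,0],"spin":0.14},{"dp":[0,0,0],"spin":0.15},{"dp":[-30,24,0],"spin":0}]'

```text
clock: 2.2
position: [0.2034, 0.5699, 0.404]
ee_rot: [0.706, 0.708, -0.0, -0.001]
ft_force: [-0.1, -0.6, 0.0]
grip_width: 0.997
grasp_force: 0.0
```

arm_command --plan '[{"dp":[-40,32,0],"spin":0},{"dp":[-40,32,0],"spin":0},{"dp":[-40,32,0],"spin":0},{"dp":[-40,32,0],"spin":0},{"dp":[-40,32,0],"spin":0}]'

```text
clock: 2.7
position: [0.3652, 0.371, 0.405]
ee_rot: [0.706, 0.708, 0.0, -0.0]
ft_force: [0.9, 0.9, 1.2]
grip_width: 1.0
grasp_force: 0.0
```

arm_command --plan '[{"dp":[-40,32,0],"spin":0},{"dp":[-40,32,0],"spin":0},{"dp":[-40,32,0],"spin":0},{"dp":[-40,32,0],"spin":0},{"dp":[-40,32,0],"spin":0}]'

```text
clock: 3.2
position: [0.5218, 0.1763, 0.4051]
ee_rot: [0.706, 0.708, 0.001, -0.0]
ft_force: [0.3, 0.9, 0.5]
grip_width: 1.0
grasp_force: 0.0
```

arm_command --plan '[{"dp":[-40,28,0],"spin":0},{"dp":[-40,28,0],"spin":0},{"dp":[-40,28,0],"spin":0},{"dp":[-40,28,0],"spin":0},{"dp":[-8,6,30],"spin":0}]'

```text
clock: 3.7
position: [0.6419, 0.004, 0.3779]
ee_rot: [0.708, 0.706, 0.002, 0.004]
ft_force: [-0.4, -0.1, -0.6]
grip_width: 0.996
grasp_force: 0.0
```

arm_command --plan '[{"dp":[0,0,20],"spin":0},{"dp":[0,0,0],"spin":0}]'

```text
clock: 3.9
position: [0.6389, 0.0103, 0.3516]
ee_rot: [0.706, 0.708, -0.002, -0.002]
ft_force: [0.0, 0.6, 0.4]
grip_width: 1.002
grasp_force: 0.0
```

```bash
python3 - <<'E'
from h import *
o=st(); print(o["clock"],o["position"],o["ee_rot"])
cv2.imwrite("pics/w1.png",viewer.camera("wrist"))
for n in("tub","stand"): print(n,[(np.round(d["position"],3).tolist(),round(d["score"],2)) for d in finder.find_in("wrist",n)][:3])
E
```

```text
3.9 [0.63888791 0.0102588  0.35164026] [ 0.70629327  0.70791489 -0.00200473 -0.00151684]
tub [([0.635, 0.015, 0.128], 0.82)]
stand [([0.636, 0.012, 0.086], 0.55)]
```

View pics/w1.png

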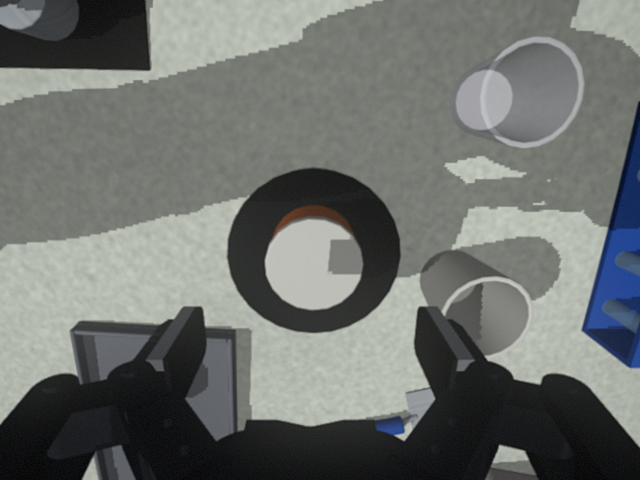

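The wrist view shows the lid centred at about (314,264) and the platform disc at about (314,250). The fingers straddle the tub, and their span is centred near column 315.

```bash
python3 - <<'E'
from h import *
o=st(); print(o["position"]); print(at("wrist",314,264,.126,o),at("wrist",314,249.5,.086,o))
print(at("wrist",265,264,.126,o),at("wrist",363,264,.126,o))
E
```

```text
[0.63968052 0.0109337  0.35597049]
[0.64249696 0.01036506 0.126     ] [0.64304352 0.00542003 0.086     ]
[0.6137355  0.01025851 0.126     ] [0.67128298 0.01045206 0.126     ]
```

arm_command --plan '[{"dp":[0,2,30],"spin":0},{"dp":[0,0,30],"spin":0},{"dp":[0,0,20],"spin":0},{"dp":[0,0,12],"spin":0},{"dp":[0,0,0],"spin":0}]'

```text
clock: 4.55
position: [0.6414, 0.0109, 0.2624]
ee_rot: [0.706, 0.708, -0.0, -0.0]
ft_force: [-0.5, -0.3, 0.7]
grip_width: 0.999
grasp_force: 0.0
```

arm_command --plan '[{"dp":[0,0,0],"spin":0},{"dp":[0,0,0],"spin":0},{"dp":[0,0,0],"spin":0},{"dp":[0,0,0],"spin":0},{"dp":[0,0,0],"spin":0}]' --grip 1 --newtons 30

```text
clock: 5.05
position: [0.6419, 0.0104, 0.2646]
ee_rot: [0.706, 0.708, 0.001, 0.001]
ft_force: [-2.0, 0.5, 5.7]
grip_width: 0.652
grasp_force: 30.6
```

arm_command --plan '[{"dp":[0,0,0],"spin":0},{"dp":[0,0,0],"spin":0},{"dp":[0,0,0],"spin":0}]'

```text
clock: 5.35
position: [0.642, 0.0104, 0.2645]
ee_rot: [0.706, 0.708, 0.001, 0.001]
ft_force: [-2.4, -0.4, 6.7]
grip_width: 0.65
grasp_force: 30.6
```

arm_command --plan '[{"dp":[0,0,-10],"spin":0},{"dp":[0,0,-20],"spin":0},{"dp":[0,0,-20],"spin":0},{"dp":[-15,-8,-10],"spin":0},{"dp":[-30,-17,0],"spin":0}]'

```text
clock: 5.85
position: [0.6172, -0.0334, 0.3248]
ee_rot: [0.705, 0.71, 0.002, 0.001]
ft_force: [-0.3, -0.0, -0.7]
grip_width: 0.65
grasp_force: 32.1
```

arm_command --plan '[{"dp":[-35,-20,0],"spin":0},{"dp":[-35,-20,0],"spin":0},{"dp":[-35,-20,0],"spin":0},{"dp":[-35,-20,0],"spin":0},{"dp":[-35,-20,0],"spin":0}]'

```text
clock: 6.35
position: [0.5152, -0.2121, 0.3231]
ee_rot: [0.706, 0.708, 0.0, 0.0]
ft_force: [0.2, -0.4, -1.4]
grip_width: 0.655
grasp_force: 32.1
```

arm_command --plan '[{"dp":[-35,-20,0],"spin":0},{"dp":[-25,-14,0],"spin":0},{"dp":[-15,-7,20],"spin":0},{"dp":[0,0,20],"spin":0},{"dp":[0,0,0],"spin":0}]'

```text
clock: 6.85
position: [0.4745, -0.2856, 0.2809]
ee_rot: [0.707, 0.707, -0.001, -0.002]
ft_force: [-0.4, 1.9, -0.5]
grip_width: 0.652
grasp_force: 32.3
```

```bash
python3 - <<'E'
from h import *
o=st(); print(o["clock"],o["position"],o["ee_rot"],o["grip_width"],o["grasp_force"],o["ft_force"])
cv2.imwrite("pics/w2.png",viewer.camera("wrist"))
E
```

```text
6.85 [ 0.47449919 -0.28561342  0.28093878] [ 7.06760990e-01  7.07449986e-01 -7.06627877e-04 -1.70881037e-03] 0.6520615145239296 32.34893394866958 [-0.35909507  1.87903819 -0.53936392]
```

View pics/w2.png

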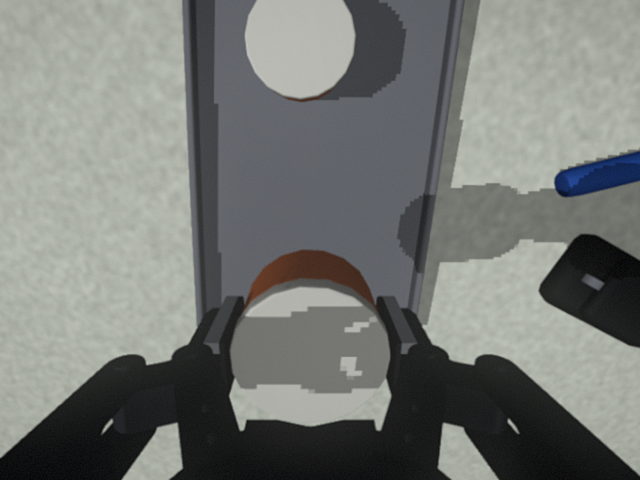

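The tub hangs upright between the pads, centred over the free half of the tray. The tray rims at row 250 are near columns 195 and 432, and tub_other is at (300,40).

arm_command --plan '[{"dp":[0,0,30],"spin":0},{"dp":[0,0,30],"spin":0},{"dp":[0,0,20],"spin":0},{"dp":[0,0,10],"spin":0},{"dp":[0,0,4],"spin":0}]'

```text
clock: 7.4
position: [0.4766, -0.2849, 0.1889]
ee_rot: [0.706, 0.708, 0.0, -0.0]
ft_force: [0.4, -0.4, -1.6]
grip_width: 0.656
grasp_force: 32.4
```

arm_command --plan '[{"dp":[0,0,2],"spin":0},{"dp":[0,0,0],"spin":0},{"dp":[0,0,0],"spin":0}]'

```text
clock: 7.7
position: [0.4767, -0.2852, 0.1876]
ee_rot: [0.706, 0.708, 0.0, 0.001]
ft_force: [-0.0, -0.2, -1.2]
grip_width: 0.652
grasp_force: 32.4
```

arm_command --plan '[{"dp":[0,0,2],"spin":0},{"dp":[0,0,1],"spin":0},{"dp":[0,0,1],"spin":0},{"dp":[0,0,0],"spin":0}]'

```text
clock: 8.1
position: [0.4764, -0.2852, 0.1835]
ee_rot: [0.706, 0.708, 0.0, -0.0]
ft_force: [-4.8, 3.2, 11.7]
grip_width: 0.654
grasp_force: 33.1
```

Contact with the floor is felt at 11.7 N, so I release and retreat.

arm_command --plan '[{"dp":[0,0,-1],"spin":0},{"dp":[0,0,0],"spin":0},{"dp":[0,0,0],"spin":0},{"dp":[0,0,0],"spin":0},{"dp":[0,0,0],"spin":0}]' --grip -1

```text
clock: 8.6
position: [0.4764, -0.285, 0.1836]
ee_rot: [0.706, 0.708, -0.0, -0.0]
ft_force: [0.7, -0.1, -0.7]
grip_width: 1.003
grasp_force: 0.0
```

arm_command --plan '[{"dp":[0,0,-15],"spin":0},{"dp":[0,0,-30],"spin":0},{"dp":[0,0,-40],"spin":0},{"dp":[0,0,-40],"spin":0},{"dp":[0,0,-30],"spin":0}]'

```text
clock: 9.1
position: [0.4761, -0.2856, 0.3422]
ee_rot: [0.706, 0.708, 0.001, 0.001]
ft_force: [0.9, 0.3, 1.0]
grip_width: 1.003
grasp_force: 0.0
```

```bash
python3 - <<'E'
from h import *
o=st(); print(o["clock"],o["position"],o["ee_rot"],o["grip_width"],o["grasp_force"],o["ft_force"])
cv2.imwrite("pics/w3.png",viewer.camera("wrist"))
print([(np.round(d["position"],3).tolist(),round(d["score"],2)) for d in finder.find_in("wrist","tub")][:3])
E
```

```text
9.1 [ 0.47614183 -0.28560087  0.3422398 ] [7.06358634e-01 7.07852944e-01 6.02201474e-04 1.15198824e-03] 1.00262988784257 0.0 [0.91603192 0.33597769 1.00031136]
[([0.474, -0.28, 0.046], 0.58)]
```

View pics/w3.png

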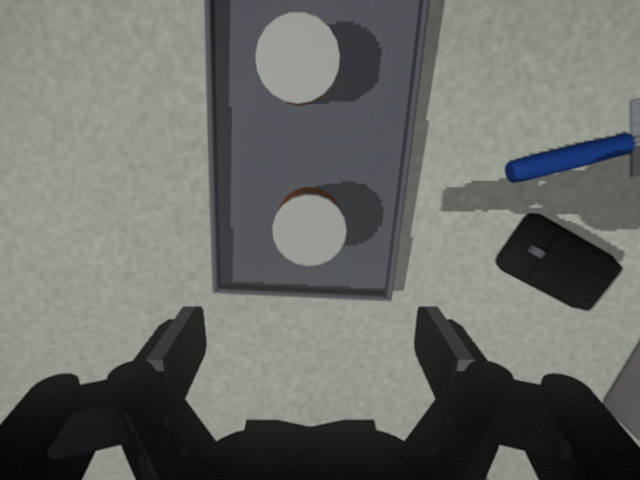

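The tub stands upright in the tray at (310,230), released. Next is the nearer weight.

arm_command --plan '[{"dp":[20,-2,0],"spin":0},{"dp":[40,-4,0],"spin":0},{"dp":[40,-4,0],"spin":0},{"dp":[40,-4,0],"spin":0},{"dp":[40,-4,0],"spin":0}]'

```text
clock: 9.7
position: [0.4571, -0.1038, 0.3389]
ee_rot: [0.706, 0.708, 0.0, 0.0]
ft_force: [0.8, -0.4, 0.9]
grip_width: 1.0
grasp_force: 0.0
```

arm_command --plan '[{"dp":[40,-4,0],"spin":0},{"dp":[40,-4,0],"spin":0},{"dp":[40,-4,0],"spin":0},{"dp":[40,-4,0],"spin":0},{"dp":[40,-4,0],"spin":0}]'

```text
clock: 10.2
position: [0.4366, 0.0961, 0.339]
ee_rot: [0.706, 0.708, 0.0, 0.0]
ft_force: [1.1, -0.2, -0.1]
grip_width: 1.002
grasp_force: 0.0
```

arm_command --plan '[{"dp":[40,-4,0],"spin":0},{"dp":[30,-2,0],"spin":0},{"dp":[9,0,20],"spin":0},{"dp":[0,0,0],"spin":0}]'

```text
clock: 10.6
position: [0.4299, 0.1748, 0.317]
ee_rot: [0.705, 0.709, -0.002, -0.0]
ft_force: [-1.0, -1.3, -0.2]
grip_width: 1.002
grasp_force: 0.0
```

```bash
python3 - <<'E'
from h import *
o=st(); print(o["clock"],o["position"],o["ee_rot"],o["grip_width"],o["joint_pos"])
cv2.imwrite("pics/w4.png",viewer.camera("wrist"))
print([(np.round(d["position"],3).tolist(),round(d["score"],2)) for d in finder.find_in("wrist","weight_p")][:3])
E
```

```text
10.6 [0.42993906 0.17479898 0.31703345] [ 7.05128410e-01  7.09077652e-01 -1.64889012e-03 -3.00808384e-04] 1.0015589502629207 [-0.7811193   0.04295841  0.3051006   1.99532368 -0.0139216   1.10865446
 -0.46444833]
[([0.426, 0.19, 0.042], 0.58), ([0.458, 0.294, 0.044], 0.56)]
```

View pics/w4.png

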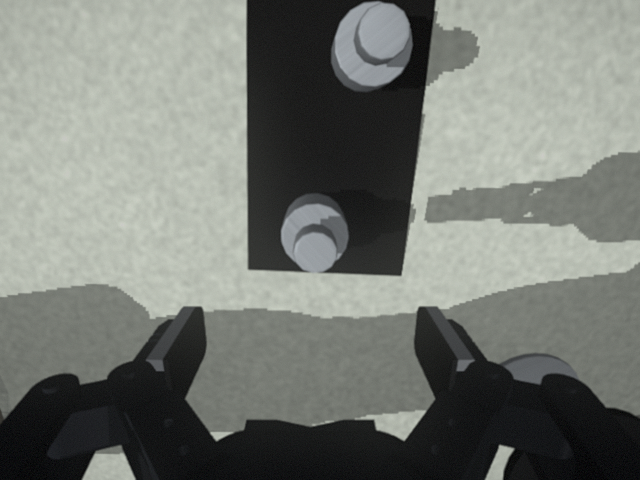

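The knobs are at about (316,252) for the near weight and (383,34) for the far one. Both stand upright.

```bash
python3 - <<'E'
from h import *
o=st(); print(o["position"],o["ft_force"]); print(at("wrist",316,252,.077,o),at("wrist",383,34,.077,o))
print(at("wrist",295,252,.077,o),at("wrist",337,252,.077,o))
print([at("wrist",u,v,.003,o).round(3) for u,v in((248,269),(402,275))])
E
```

```text
[0.43098529 0.17296573 0.31884588] [-0.17391694  0.42140749  0.54895584]
[0.43465613 0.1753045  0.077     ] [0.46866042 0.29581623 0.077     ]
[0.42173887 0.17527054 0.077     ] [0.44757563 0.1753366  0.077     ]
[array([0.379, 0.133, 0.003]), array([0.509, 0.128, 0.003])]
```

arm_command --plan '[{"dp":[1,3,30],"spin":0},{"dp":[0,0,30],"spin":0},{"dp":[0,0,20],"spin":0},{"dp":[0,0,9],"spin":0},{"dp":[0,0,0],"spin":0}]'

```text
clock: 11.2
position: [0.4341, 0.174, 0.2296]
ee_rot: [0.707, 0.708, -0.001, -0.0]
ft_force: [-0.2, -0.3, 0.5]
grip_width: 1.0
grasp_force: 0.0
```

arm_command --plan '[{"dp":[0,0,0],"spin":0},{"dp":[0,0,0],"spin":0},{"dp":[0,0,0],"spin":0},{"dp":[0,0,0],"spin":0},{"dp":[0,0,0],"spin":0}]' --grip 1 --newtons 60

```text
clock: 11.7
position: [0.4341, 0.175, 0.2304]
ee_rot: [0.706, 0.708, 0.0, -0.0]
ft_force: [-3.9, -0.9, 6.0]
grip_width: 0.303
grasp_force: 58.5
```

arm_command --plan '[{"dp":[0,0,0],"spin":0},{"dp":[0,0,0],"spin":0},{"dp":[0,0,0],"spin":0},{"dp":[0,0,0],"spin":0}]'

```text
clock: 12.1
position: [0.4341, 0.175, 0.2304]
ee_rot: [0.706, 0.708, 0.0, -0.0]
ft_force: [-3.2, -0.5, 7.6]
grip_width: 0.304
grasp_force: 58.5
```

arm_command --plan '[{"dp":[0,0,-5],"spin":0},{"dp":[0,0,-10],"spin":0},{"dp":[0,0,-15],"spin":0},{"dp":[0,0,-10],"spin":0},{"dp":[0,0,-5],"spin":0}]'

```text
clock: 12.6
position: [0.4343, 0.1749, 0.276]
ee_rot: [0.706, 0.708, 0.001, 0.0]
ft_force: [-0.6, -0.2, -3.5]
grip_width: 0.304
grasp_force: 59.1
```

arm_command --plan '[{"dp":[0,0,0],"spin":0},{"dp":[0,0,0],"spin":0},{"dp":[0,0,0],"spin":0},{"dp":[0,0,0],"spin":0}]'

```text
clock: 13.0
position: [0.4338, 0.1748, 0.2742]
ee_rot: [0.706, 0.708, -0.0, -0.0]
ft_force: [-0.9, -0.5, -2.1]
grip_width: 0.305
grasp_force: 59.1
```

```bash
python3 - <<'E'
from h import *
for i in range(6):
    o=st(); print(o["clock"],np.round(o["position"],4),np.round(o["ft_force"],2),np.round(o["torque"],2),o["grasp_force"]); im=viewer.camera("wrist")
cv2.imwrite("pics/w5.png",im)
E
```

```text
13.0 [0.4338 0.1748 0.2742] [-0.9  -0.53 -2.11] [-0.05 -0.03 -0.04] 59.072813987731934
13.05 [0.4339 0.1748 0.2743] [ 0.72 -0.01 -2.69] [-0.01  0.01 -0.01] 59.07285690307617
13.1 [0.4339 0.1748 0.2744] [ 0.06 -0.38 -2.89] [-0.01  0.03 -0.05] 59.07262623310089
13.15 [0.4339 0.1748 0.2745] [-0.56  1.04 -2.24] [ 0.04 -0.01 -0.  ] 59.072721004486084
13.2 [0.434  0.1748 0.2745] [-1.68 -0.42 -2.73] [0.   0.03 0.06] 59.072672724723816
13.25 [0.434  0.1748 0.2746] [-1.18  0.02 -2.19] [-0.02 -0.04  0.04] 59.07313942909241
```

View pics/w5.png

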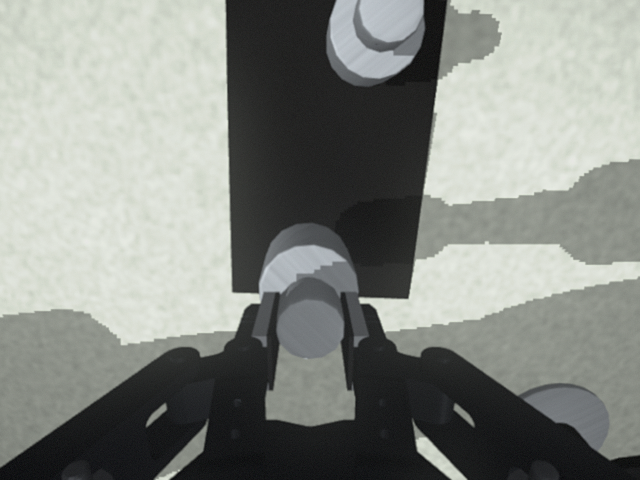

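The near weight hangs upright in the pads, lifted about 45 mm. It pulls 2.5 N, so it is the lighter one, and I set it back down.

arm_command --plan '[{"dp":[0,0,10],"spin":0},{"dp":[0,0,15],"spin":0},{"dp":[0,0,11],"spin":0},{"dp":[0,0,5],"spin":0},{"dp":[0,0,2],"spin":0}]'

```text
clock: 13.8
position: [0.4338, 0.1748, 0.231]
ee_rot: [0.706, 0.708, -0.001, -0.0]
ft_force: [-0.1, 0.8, -2.6]
grip_width: 0.306
grasp_force: 59.1
```

arm_command --plan '[{"dp":[0,0,1],"spin":0},{"dp":[0,0,1],"spin":0},{"dp":[0,0,0],"spin":0}]'

```text
clock: 14.1
position: [0.4342, 0.175, 0.2305]
ee_rot: [0.706, 0.708, 0.0, -0.0]
ft_force: [-1.9, -1.4, 3.7]
grip_width: 0.303
grasp_force: 59.8
```

Contact made, so I release and move up to the far weight at (0.469, 0.296).

arm_command --plan '[{"dp":[0,0,0],"spin":0},{"dp":[0,0,0],"spin":0},{"dp":[0,0,0],"spin":0},{"dp":[0,0,0],"spin":0},{"dp":[0,0,0],"spin":0}]' --grip -1

```text
clock: 14.6
position: [0.434, 0.1749, 0.2297]
ee_rot: [0.706, 0.708, 0.0, 0.0]
ft_force: [-0.6, -0.4, 0.3]
grip_width: 1.006
grasp_force: 0.0
```

arm_command --plan '[{"dp":[0,0,-20],"spin":0},{"dp":[0,0,-40],"spin":0},{"dp":[0,0,-30],"spin":0},{"dp":[20,6,0],"spin":0},{"dp":[40,12,0],"spin":0}]'

```text
clock: 15.1
position: [0.4526, 0.2333, 0.3213]
ee_rot: [0.708, 0.707, 0.001, 0.0]
ft_force: [0.5, 1.0, 0.4]
grip_width: 1.001
grasp_force: 0.0
```

arm_command --plan '[{"dp":[40,12,0],"spin":0},{"dp":[21,5,0],"spin":0},{"dp":[0,0,0],"spin":0},{"dp":[0,0,0],"spin":0}]'

```text
clock: 15.5
position: [0.4686, 0.2957, 0.3193]
ee_rot: [0.706, 0.708, -0.0, 0.0]
ft_force: [-0.1, -1.0, -0.9]
grip_width: 1.002
grasp_force: 0.0
```

```bash
python3 - <<'E'
from h import *
o=st(); print(o["clock"],o["position"],o["ee_rot"],o["grip_width"])
im=viewer.camera("wrist"); cv2.imwrite("pics/w6.png",im)
print([(np.round(d["position"],3).tolist(),round(d["score"],2)) for d in finder.find_in("wrist","weight_p")][:3])
cv2.imwrite("pics/s6.png",np.hstack([im,viewer.camera("side")[270:480,210:450].repeat(2,0).repeat(2,1)[:480,:420] if 0 else cv2.resize(viewer.camera("side")[300:480,250:430],(480,480))])[:, :, :] if 0 else cv2.resize(np.hstack([im,cv2.resize(viewer.camera("side")[300:480,250:430],(480,480))]),(800,343)))
E
```

```text
15.5 [0.46859796 0.29573809 0.31928082] [ 7.05921151e-01  7.08290244e-01 -4.83457698e-04  1.60617576e-04] 1.0015652869685279
[([0.466, 0.311, 0.045], 0.92), ([0.43, 0.189, 0.043], 0.85), ([0.696, 0.318, 0.028], 0.68)]
```

View pics/s6.png

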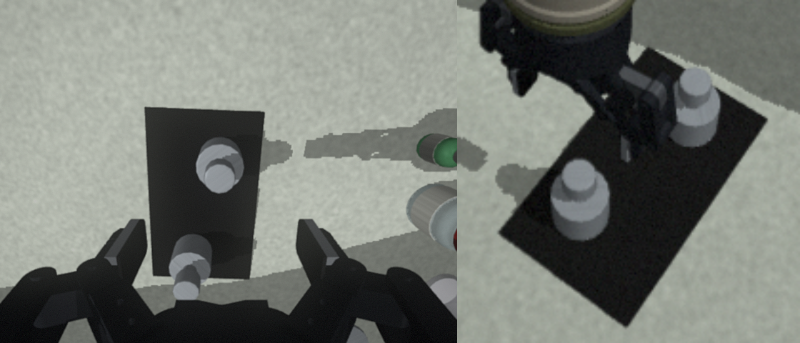

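Both weights are upright. The far knob is at about (307,249) in full-size pixels and the near one stands released at the mat's edge.

```bash
python3 - <<'E'
from h import *
o=st(); print(o["position"]); print(at("wrist",307,249,.077,o), at("wrist",262,408,.077,o))
E
```

```text
[0.46876592 0.29470159 0.31978796]
[0.46707242 0.29884634 0.077     ] [0.43436719 0.17681308 0.077     ]
```

arm_command --plan '[{"dp":[2,-1,30],"spin":0},{"dp":[0,0,30],"spin":0},{"dp":[0,0,20],"spin":0},{"dp":[0,0,10],"spin":0},{"dp":[0,0,0],"spin":0}]'

```text
clock: 16.15
position: [0.4674, 0.2971, 0.2289]
ee_rot: [0.706, 0.708, -0.001, -0.0]
ft_force: [-0.4, 0.4, 0.6]
grip_width: 1.004
grasp_force: 0.0
```

arm_command --plan '[{"dp":[0,0,0],"spin":0},{"dp":[0,0,0],"spin":0},{"dp":[0,0,0],"spin":0},{"dp":[0,0,0],"spin":0},{"dp":[0,0,0],"spin":0}]' --grip 1 --newtons 70

```text
clock: 16.65
position: [0.4677, 0.2982, 0.2306]
ee_rot: [0.706, 0.708, 0.0, -0.0]
ft_force: [-1.9, -0.7, 7.1]
grip_width: 0.3
grasp_force: 68.4
```

arm_command --plan '[{"dp":[0,0,0],"spin":0},{"dp":[0,0,0],"spin":0},{"dp":[0,0,0],"spin":0},{"dp":[0,0,0],"spin":0}]'

```text
clock: 17.05
position: [0.4677, 0.2982, 0.2306]
ee_rot: [0.706, 0.708, 0.0, -0.0]
ft_force: [-2.6, -0.8, 7.2]
grip_width: 0.3
grasp_force: 68.4
```

arm_command --plan '[{"dp":[0,0,-5],"spin":0},{"dp":[0,0,-15],"spin":0},{"dp":[0,0,-15],"spin":0},{"dp":[0,0,-10],"spin":0},{"dp":[0,0,-5],"spin":0}]'

```text
clock: 17.55
position: [0.4678, 0.298, 0.2811]
ee_rot: [0.706, 0.708, 0.001, 0.0]
ft_force: [-0.1, 0.2, -6.6]
grip_width: 0.3
grasp_force: 69.6
```

arm_command --plan '[{"dp":[0,0,0],"spin":0},{"dp":[0,0,0],"spin":0},{"dp":[0,0,0],"spin":0},{"dp":[0,0,0],"spin":0}]'

```text
clock: 17.95
position: [0.4675, 0.2978, 0.2791]
ee_rot: [0.706, 0.708, -0.0, -0.0]
ft_force: [0.2, 0.3, -5.8]
grip_width: 0.302
grasp_force: 69.6
```

At 5.8 N this is the heavier one. I raise it and carry it to the platform centre at (0.643, 0.006).

arm_command --plan '[{"dp":[0,0,-15],"spin":0},{"dp":[0,0,-30],"spin":0},{"dp":[0,0,-25],"spin":0},{"dp":[-12,7,-7],"spin":0},{"dp":[-25,15,0],"spin":0}]'

```text
clock: 18.45
position: [0.4893, 0.2623, 0.3575]
ee_rot: [0.705, 0.71, 0.001, -0.0]
ft_force: [0.4, 0.2, -5.7]
grip_width: 0.3
grasp_force: 69.9
```

arm_command --plan '[{"dp":[-35,21,0],"spin":0},{"dp":[-35,21,0],"spin":0},{"dp":[-35,21,0],"spin":0},{"dp":[-35,21,0],"spin":0},{"dp":[-35,21,0],"spin":0}]'

```text
clock: 18.95
position: [0.5958, 0.0838, 0.3556]
ee_rot: [0.706, 0.708, -0.001, -0.0]
ft_force: [-0.0, 0.2, -6.7]
grip_width: 0.301
grasp_force: 69.8
```

arm_command --plan '[{"dp":[-35,21,0],"spin":0},{"dp":[-25,15,0],"spin":0},{"dp":[-14,8,0],"spin":0},{"dp":[-6,4,0],"spin":0},{"dp":[0,0,0],"spin":0}]'

```text
clock: 19.45
position: [0.6435, 0.0061, 0.3559]
ee_rot: [0.706, 0.708, -0.0, -0.0]
ft_force: [0.4, 0.1, -5.4]
grip_width: 0.296
grasp_force: 69.8
```

arm_command --plan '[{"dp":[0,0,0],"spin":0},{"dp":[0,0,0],"spin":0},{"dp":[0,0,0],"spin":0},{"dp":[0,0,0],"spin":0},{"dp":[0,0,0],"spin":0}]'

```text
clock: 19.95
position: [0.6434, 0.0068, 0.3568]
ee_rot: [0.706, 0.708, 0.0, -0.0]
ft_force: [0.3, 0.1, -6.1]
grip_width: 0.3
grasp_force: 69.9
```

```bash
python3 - <<'E'
from h import *
o=st(); print(o["clock"],o["position"],o["ee_rot"],o["grip_width"],o["grasp_force"],o["ft_force"])
w=viewer.camera("wrist"); s=viewer.camera("side"); c=viewer.camera("scene")
f=lambda a:cv2.resize(a,(400,300))
cv2.imwrite("pics/e7.png",np.vstack([np.hstack([f(w),f(s)]),np.hstack([f(c),f(s[130:310,220:460])])]))
E
```

```text
19.95 [0.64341183 0.00677223 0.35680329] [ 7.05865559e-01  7.08345819e-01  1.11906876e-04 -1.12430147e-05] 0.3000649979534969 69.85034823417664 [ 0.34922541  0.1265608  -6.10871102]
```

View pics/e7.png

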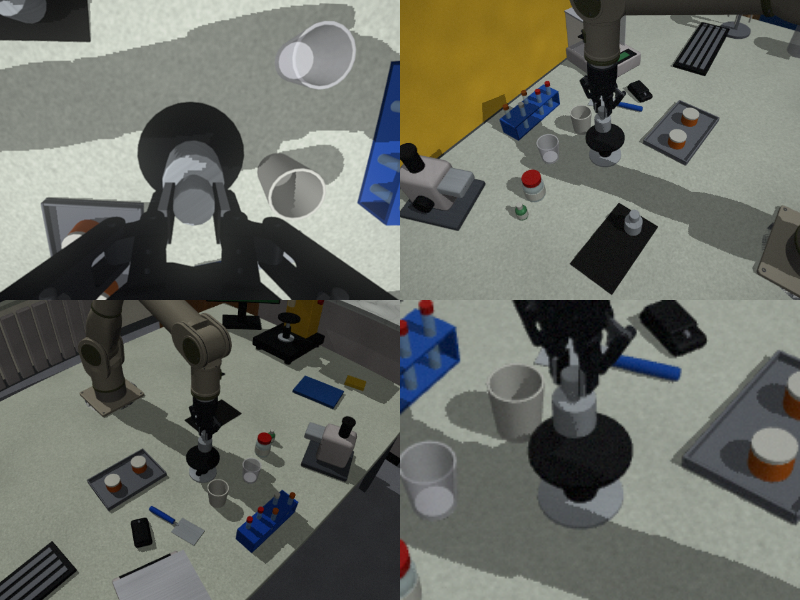

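The weight is held upright above the platform centre. The lighter one stands on the mat, at (633,222) in the side panel, both tubs stand in the tray, and the bystanders are in place. The 6 N reading shows the heavier weight hangs free, so I hand in.

```bash
python3 -c "
from workcell import manip
print(manip.hand_in())"
```

```text
the job is handed in; nothing more can be done
None
```

I handed the job in at about 20 s of the 72 s allowed, but the call returned no verdict: the tub stands released in the tray's free half, the lighter weight (about 2.5 N) is upright on the mat, and the heavier one (about 6 N) is held still roughly 40 mm above the platform centre.

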